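# Shift the bench roller into third gear

### The arm

A 7-joint arm with a two-finger parallel gripper is mounted at the origin on the work surface. World frame = base frame: x ahead of the robot, y to its left, z up, the work surface at z = 0. Lengths are in m, angles in degrees, forces in N, time in s.
With the tool pointing down it reaches from about 0.425 to 0.8 m from the base axis. Payload 8.3 kg.
Tool frame: the origin (TCP) lies at the very end of the fingers, on their centre line; the grasp point (between the pads) lies 19 mm behind it; z points along the fingers, y is the line along which they close (so a half turn about z gives the same grasp; the last joint's range is limited). The gripper opens to 85 mm and grips with 20 to 120 N. Pads are 22 mm wide; open, the fingers measure 114 mm over their backs; the gripper's body (76 mm by 85 mm) begins 54 mm behind the grasp point. The pads swing forward as they close: fully open they stand 13 mm farther back than shut.
Start: joints at [-3.604, 21.967, 0.94, 78.501, -0.361, 79.538, -2.664], TCP at [0.625, 0, 0.231] pointing down, gripper open.
Joint ranges: [-169.22, 169.22], [-14.56, 117.87], [-87.37, 89.26], [10.42, 133.3], [-82.24, 262.24], [0.94, 117.77], [-172.7, 172.7]. Speed limits (degrees/s): [136.94, 136.94, 172.46, 172.46, 180, 180, 180].

### API

Orientations are given as a 3x3 rotation matrix whose columns are the frame's x, y, z axes.
In Python, from cell import ctrl gives the robot as it stands.
- The arm moves only by the tool carry_out, never from a script. Its argument "series" is one flat list of numbers, 7 for each row, row after row: the shift along the tool's x, y, z in mm, then the turn, a rotation vector about the tool's x, y, z in degrees, then the opening, from 0 (shut) to 1 (fully open). In form: [tx, ty, tz, ax, ay, az, claw, tx, ty, tz, ax, ay, az, claw, ...]. A call has 1 to 12 rows; each row is the pose to reach, as a shift and turn from the pose commanded when the call began, along the tool's axes at that moment; what a row does not reach only later rows make up. A row lasts 1/10 s, in which the tool goes at most 50 mm and 8.59 degrees, less where a joint would pass 70% of its speed; a pose out of reach is approached as far as the arm can. A call with a gripper value outside its range is refused whole. The fingers move at their own pace and stop on an object; the grip force is fixed at half the most. Time passes only in rows, so rows that repeat a pose let the fingers close. It gives the time, the measured TCP pose, the force, the opening and the grip force at its end, in the units of the state.
- ctrl.get_obs(): the state, without advancing time (a new reading comes with each control period).
- ctrl.snapshot(name): name is "scene" or "side" or "wrist"; returns a dict with "color" (420x560x3 uint8, red, green, blue), "vertical_fov" (degrees; the focal length in pixels is half the picture's height over the tangent of half this angle, whatever the lens; pixels are square), "cx", "cy" (the principal point, pixels), "dist_coeffs" ([k1, k2, p1, p2, k3] as OpenCV has them; the pictures are not rectified), "R" (3x3) and "t" (3): a world point X has camera coordinates R X + t. Camera axes: x right, y down, z forward; pixel columns grow to the right and rows downward; lengths in m; the calibration is good to about 2 mm. A picture is of the moment at which its call begins. There is no depth.
- ctrl.job_done(): hands the job in; it is judged then, once.
The state is a dict: "time": time; "joint_positions": joint angles; "joint_velocities": joint speeds; "joint_torque": joint torques, N m; "position": TCP position; "ee_rot": TCP orientation; "contact_force": force on the tool from outside, world axes, zero at the start; "moment": the same for the moment, N m; "opening": finger opening in m; "grasp_force": force on a finger pad.
Only numpy, scipy, OpenCV 4.12 (cv2) and the standard library are available. Lean on these libraries where they do the work, as an engineer would, in place of code of your own. Each camera call takes 0.05 s, during which the arm holds its last target. There are 200 camera calls.

### The job

Put the bench rolling machine into third: its red-knobbed gear lever stands somewhere along the left-hand slot of the H-shaped gate, so push the knob along to the middle, across to the right in the cross slot, then forward (away from the robot) fully home into the third slot, the far right one with the green dot, and leave it there. Only push it with the fingertips or the outside of the fingers: do not take the knob between the fingers, and do not force it hard against the gate or its stops. Leave the loose brass tube, the amber jar and the brass slug standing where they are.

Things in the scene. Friction and masses are not known exactly. Their poses are not given: they have to be found in the camera images.
- case: dark green bench rolling machine, fixed; origin on the table under the centre of the H gate; x forward (away from the robot), y left, z up; turned up to 25 degrees either way. Gearbox x -85 to +85, y -155 to +155 mm, deck 112 mm above the table. To its left, y 158 to 488 mm, two end frames 197 mm high (150 mm in x) with steel rolls between.
- gate (a point): centre of the aluminium gate plate's top, 118 mm above the table. Plate 100 (x) by 86 mm (y) with an H opening: slots along x at y = +18 and -18 mm, 16 mm wide, 66 mm long, joined at x = 0 by a 16 mm wide cross slot along y. First slot far left, second near left, third far right (green dot beyond its end), fourth near right.
- lever: gear lever: 10 mm steel stem from a pivot 50 mm above the table, under the gate's centre, up through the H to a red ball knob, 34 mm diameter, centre 140 mm from the pivot. Origin at the pivot, z along the stem. The gate stops the stem, with 3 mm play each side in the slots. No spring: friction only (about 2.5 N at the knob moves it), it stays where left.
- knob (a point): centre of the red ball knob (34 mm diameter), about 177 to 190 mm above the table
- third_home (a point): where the knob's centre stands when the lever is fully home in the third slot (x +48, y -35, z 177 mm in the case's frame)
- shift_side (a joint): sideways lean of the lever, rad: -0.27 fully left (in line with the left slot), 0 middle, +0.27 fully right (in line with the right slot); stops at both. Starts at about -0.27.
- shift_fwd (a joint): fore-and-aft lean of the lever, rad: 0 in the cross slot (it can cross only within about 0.04 of 0), +0.35 fully forward (stop), -0.35 fully back towards the robot (stop). Starts anywhere from -0.33 to +0.33.
- tube_mid (a point): centre of a loose brass tube, 48 mm diameter, 58 mm high, upright on the gearbox deck to the right of the gate
- jar_mid (a point): centre of a loose amber glass jar with brass lid, 60 mm diameter, 75 mm high, on the table before the machine
- slug_mid (a point): centre of a loose solid brass slug, 36 mm diameter, 45 mm high, upright on the table beyond the machine

How it is judged (in metres and radians):
On the way:
1. the lever has been brought across the cross slot to the right (value of joint shift_side above 0.2 rad and value of joint shift_fwd between -0.1 and 0.1 rad), for 0.05 s.
At the end, for the whole second after the job is handed in: the lever rests in the third slot (sideways lean over 0.2 rad to the right) and forward to within 0.06 rad, 8 mm at the knob, of its stop; tube, jar and slug are within 15 mm of where they stood (value of joint shift_side above 0.2 rad and value of joint shift_fwd above 0.29 rad and velocity of joint shift_fwd between -0.05 and 0.05 rad/s and distance of each of tube_mid, jar_mid, slug_mid from where it was at the start of the episode below 0.015 m); the robot touches nothing.
It fails at once if the knob is taken between the fingers (horizontal distance between the grasp point and knob below 0.014 m and z of the grasp point in the frame of knob below 0.028 m and contact force between the fingers and lever above 0.3 N).
It fails at once if the lever is forced: pushed with more than 45 N (contact force between any of the arm, the fingers and lever above 45 N).
It fails at once if the brass tube is moved more than 15 mm, lifted or tipped (distance of tube_mid from where it was at the start of the episode above 0.015 m or angle between tube_mid's own z axis and vertical above 0.35 rad).
It fails at once if the jar is moved more than 15 mm, lifted or tipped (distance of jar_mid from where it was at the start of the episode above 0.015 m or angle between jar_mid's own z axis and vertical above 0.35 rad).
It fails at once if the slug is moved more than 15 mm, lifted or tipped (distance of slug_mid from where it was at the start of the episode above 0.015 m or angle between slug_mid's own z axis and vertical above 0.35 rad).
It also fails if it takes over 58 s, if anything falls off the work surface, if the arm or the gripper's body presses on something with over 40 N, if the wrist force passes 120 N, or if a joint passes its speed limit or range.

## Working session

There is one attempt and no reset: what is moved stays moved. The work goes in short steps, Python scripts to look and compute and a tool call to move; the robot and the scene stay as the last step left them, time stands still between calls to the robot, and variables do not carry over. Pictures are saved under pics/ and viewed, at most 10 in all, crops included, and the job is handed in when it is done.

Besides the shell and the picture viewer there is one more tool, called after "Call:" by a JSON object that holds its "fn" and its "kwargs", one argument or row to a line. carry_out: Moves the arm, as the interface text tells. Its arguments: {"type":"object","properties":{"series":{"type":"array","items":{"type":"number"}}},"required":["series"]}

```bash
ls; mkdir -p pics; python3 - <<'E'
from cell import ctrl
import cv2,pickle
o=ctrl.get_obs();print(o['time'],o['position'],o['ee_rot'],o['opening'])
d={}
for n in("scene","side","wrist"):
    s=ctrl.snapshot(n);d[n]=s;cv2.imwrite(f"pics/{n}0.png",s["color"][:,:,::-1])
    print(n,s["vertical_fov"],s["cx"],s["cy"],s["dist_coeffs"],s["R"],s["t"])
pickle.dump(d,open("d0.pkl","wb"))
E
```

```text
pics
0.0 [ 6.24498930e-01 -4.31007901e-06  2.30279477e-01] [[-1.13007112e-05  9.99998075e-01 -1.96212273e-03]
 [ 9.99999999e-01  1.12122153e-05 -4.51131179e-05]
 [-4.50910313e-05 -1.96212324e-03 -9.99998074e-01]] 0.08535298784413826
scene 50.369216335020354 274.37843650062763 216.54081160508719 [-0.01298367  0.          0.          0.          0.        ] [[ 0.21522233  0.97650802 -0.01055619]
 [ 0.64122364 -0.149462   -0.75265753]
 [-0.73655387  0.15521983 -0.65832758]] [-0.09619805 -0.28889225  1.16127168]
side 45.0687803586235 277.07564133649277 211.81705621616453 [-0.05987527  0.          0.          0.          0.        ] [[-0.92432914 -0.38150198  0.00847795]
 [-0.21147323  0.49362552 -0.84357152]
 [ 0.31763928 -0.7815306  -0.53694991]] [0.50640866 0.27942345 0.64985451]
wrist 66.16765776603515 280.3471070897709 205.4951835644653 [-0.06862565  0.          0.          0.          0.        ] [[ 9.99998564e-01  1.34026867e-04 -1.68964173e-03]
 [ 6.10527967e-04 -9.58435211e-01  2.85309609e-01]
 [-1.58117297e-03 -2.85310231e-01 -9.58433916e-01]] [-0.62360784 -0.03626926  0.37946373]
```

View pics/scene0.png

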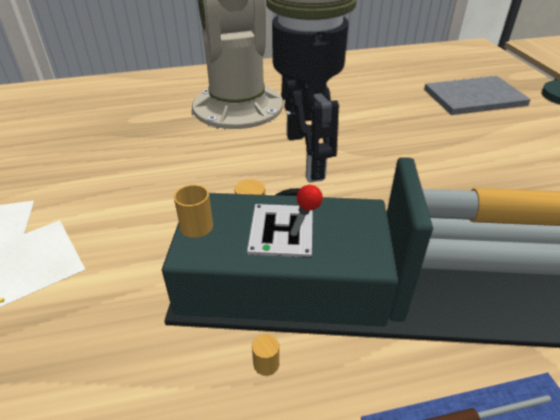

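View pics/side0.png

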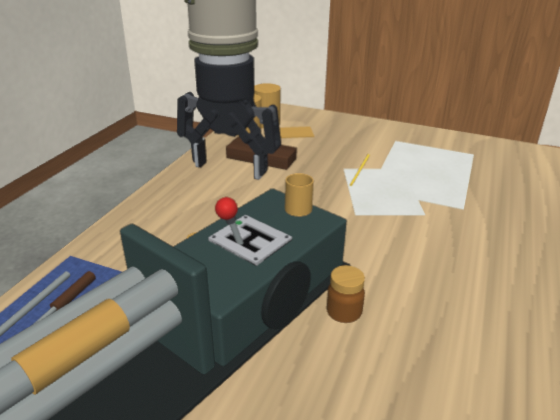

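View pics/wrist0.png

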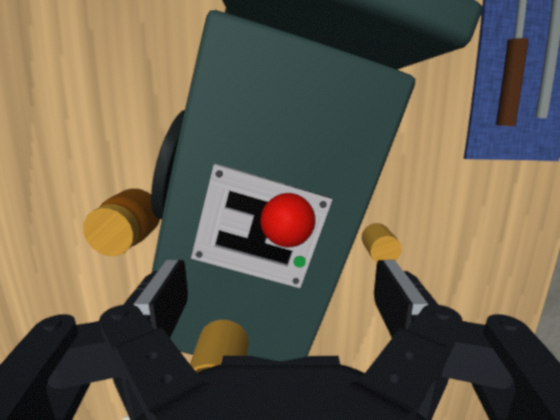

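```bash
cat > h.py <<'E'
import numpy as np,cv2
def K(s):
    f=s["color"].shape[0]/2/np.tan(np.radians(s["vertical_fov"])/2)
    return np.array([[f,0,s["cx"]],[0,f,s["cy"]],[0,0,1.]])
def ray(s,p):
    q=cv2.undistortPoints(np.array(p,float).reshape(-1,1,2),K(s),np.array(s["dist_coeffs"])).reshape(-1,2)
    R=np.array(s["R"]);d=np.c_[q,np.ones(len(q))]@R;c=-R.T@np.array(s["t"]);return c,d/np.linalg.norm(d,axis=1)[:,None]
def onz(s,p,z):
    c,d=ray(s,p);return c+d*((z-c[2])/d[:,2])[:,None]
def red(s):
    a=s["color"].astype(int);m=((a[...,0]>120)&(a[...,1]<70)&(a[...,2]<70)).astype(np.uint8)
    n,l,st,ce=cv2.connectedComponentsWithStats(m);i=1+np.argmax(st[1:,4])
    cs,_=cv2.findContours((l==i).astype(np.uint8),cv2.RETR_EXTERNAL,cv2.CHAIN_APPROX_NONE)
    return cv2.minEnclosingCircle(cs[0])[0],st[i]
def tri(L):
    A=0;b=0;P=[]
    for s,p in L:
        c,d=ray(s,[p]);M=np.eye(3)-np.outer(d[0],d[0]);A=A+M;b=b+M@c;P.append((M,c))
    x=np.linalg.solve(A,b);return x,[1000*np.linalg.norm(M@(x-c)) for M,c in P]
def proj(s,X):
    return cv2.projectPoints(np.array(X,float).reshape(-1,1,3),cv2.Rodrigues(np.array(s["R"]))[0],np.array(s["t"]),K(s),np.array(s["dist_coeffs"]))[0].reshape(-1,2)
E
cat > m.py <<'E'
from h import *;import pickle
from scipy.optimize import least_squares
d=pickle.load(open("d0.pkl","rb"));r={n:red(d[n]) for n in d};print(r)
kn,res=tri([(d[n],r[n][0]) for n in d]);print("knob",kn,res)
cor=np.array([[.05,.043],[.05,-.043],[-.05,-.043],[-.05,.043]])
w=onz(d["wrist"],[(331,199),(300,288),(191,257),(215,164)],.118)[:,:2]
# scene: far-left, far-right, near-right, near-left
s=onz(d["scene"],[(312.5,255),(248,254),(254,205),(314,207)],.118)[:,:2]
def T(p,c): a=p[2];return c@np.array([[np.cos(a),np.sin(a)],[-np.sin(a),np.cos(a)]])+p[:2]
for W in (w,s,(w+s)/2):
    f=least_squares(lambda p:(T(p,cor)-W).ravel(),[.6,0.1,-.3]);print(f.x[:2],np.degrees(f.x[2]),np.round((T(f.x,cor)-W)*1000,1).tolist())
p=f.x;np.save("case.npy",p);a=p[2];R=np.array([[np.cos(a),-np.sin(a)],[np.sin(a),np.cos(a)]])
kc=np.r_[R.T@(kn[:2]-p[:2]),kn[2]];print("knob in case",kc,"r from pivot",np.linalg.norm(kc-[0,0,.05]))
print("third",R@[.048,-.035]+p[:2])
for n,z,q in(("tube top",.17,(220,340)),("jar top",.075,(111,230)),("slug top",.045,(385,248))):
    X=onz(d["wrist"],[q],z)[0];print(n,X,R.T@(X[:2]-p[:2]))
print("scene tube", onz(d["scene"],[(193,197)],.17),"slug",onz(d["scene"],[(265,345)],.045))
print("side tube", onz(d["side"],[(299,183)],.17),"jar",onz(d["side"],[(347,280)],.075))
E
python3 m.py
```

```text
{'scene': ((310.4339599609375, 194.71697998046875), array([299, 186,  24,  18, 343], dtype=int32)), 'side': ((225.6666717529297, 207.6666717529297), array([215, 198,  22,  20, 343], dtype=int32)), 'wrist': ((287.25799560546875, 219.52920532226562), array([ 261,  193,   52,   54, 2120], dtype=int32))}
knob [0.62780381 0.00944025 0.18667921] [np.float64(0.4569644609824126), np.float64(0.5302346861810273), np.float64(0.41882472313082386)]
[ 0.60607451 -0.02335894] -17.146874664383983 [[1.1, -0.3], [-0.3, 0.4], [-0.1, -0.4], [-0.7, 0.3]]
[ 0.610526   -0.02354619] -15.74864181934117 [[0.9, 0.3], [-1.3, 0.5], [1.0, 1.3], [-0.6, -2.2]]
[ 0.60830025 -0.02345256] -16.441982734075488 [[1.0, 0.0], [-0.8, 0.5], [0.4, 0.5], [-0.7, -1.0]]
knob in case [0.00939587 0.0370681  0.18667921] r from pivot 0.14192791411141673
third [ 0.64443083 -0.07060743]
tube top [ 0.57783906 -0.09400309  0.17      ] [-0.00924662 -0.07628736]
jar top [ 0.45293454 -0.04101525  0.075     ] [-0.1440413  -0.06081988]
slug top [ 0.74030987 -0.07339215  0.045     ] [ 0.14074645 -0.01053283]
scene tube [[ 0.57642858 -0.13930126  0.17      ]] slug [[ 0.74260436 -0.07700139  0.045     ]]
side tube [[ 0.56404258 -0.13082063  0.17      ]] jar [[ 0.44607258 -0.03402814  0.075     ]]
```

Call:
{"fn": "carry_out", "kwargs": {
  "series": [0,0,-30,0,0,0,0,-4,47,-30,0,0,8,0,-4,47,-30,0,0,16.4,0,-4,47,-30,0,0,16.4,0,-4,47,-30,0,0,16.4,0,-4,47,-30,0,0,16.4,0,-4,47,-30,0,0,16.4,0,-4,47,-30,0,0,16.4,0,-4,47,-30,0,0,16.4,0,-4,47,-30,0,0,16.4,0]
}}

```text
time: 1.15
position: [0.6719, -0.004, 0.2615]
ee_rot: [[0.282, 0.959, 0.0], [0.959, -0.282, 0.0], [0.0, 0.0, -1.0]]
contact_force: [-1.1, 0.5, -0.0]
opening: -0.0003
grasp_force: 0.0
```

```bash
python3 - <<'E'
from cell import ctrl
import cv2,pickle,numpy as np
from h import *
o=ctrl.get_obs();print(o['time'],o['position'],o['ee_rot'],o['opening'],o['contact_force'])
d={n:ctrl.snapshot(n) for n in("scene","side","wrist")}
pickle.dump(d,open("d1.pkl","wb"))
cv2.imwrite("pics/wrist1.png",d["wrist"]["color"][:,:,::-1])
a=d["scene"]["color"][90:300,130:400,::-1];b=d["side"]["color"][90:300,130:400,::-1]
cv2.imwrite("pics/ss1.png",np.vstack([cv2.resize(a,(560,300)),cv2.resize(b,(560,300))]))
E
```

```text
1.15 [ 0.67188551 -0.00400362  0.26154311] [[ 2.81987766e-01  9.59417966e-01  2.57111990e-04]
 [ 9.59417988e-01 -2.81987796e-01  8.87436272e-05]
 [ 1.57644674e-04  2.21653251e-04 -9.99999963e-01]] -0.0002747792495288985 [-1.11403603  0.51521067 -0.02951962]
```

View pics/wrist1.png

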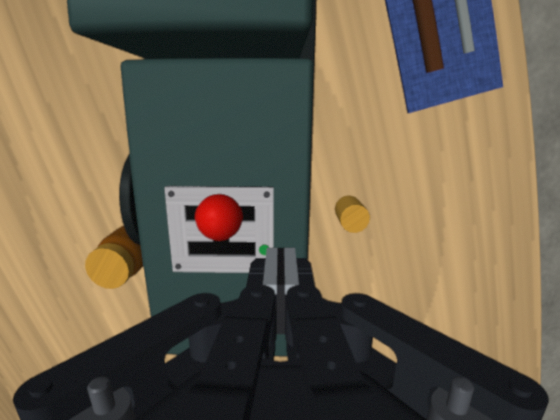

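View pics/ss1.png

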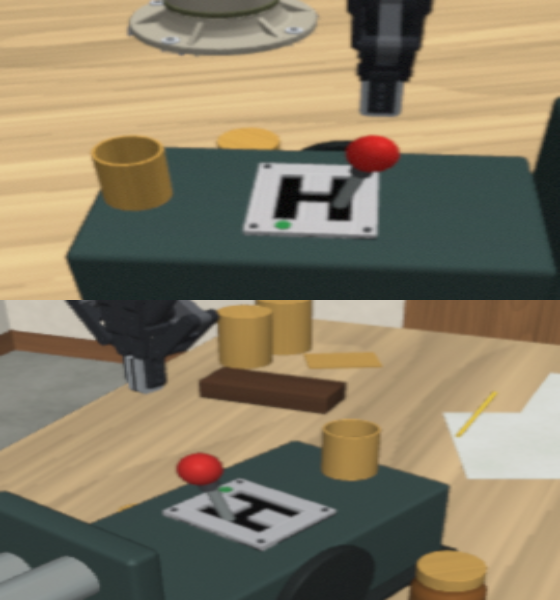

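```bash
cat > m2.py <<'E'
from h import *;import pickle
from scipy.optimize import least_squares
d0=pickle.load(open("d0.pkl","rb"));d1=pickle.load(open("d1.pkl","rb"))
cor=np.array([[.05,.043,.118],[.05,-.043,.118],[-.05,-.043,.118],[-.05,.043,.118]]) # FL FR NR NL
V=[(d0["wrist"],[(331,199),(300,288),(191,257),(215,164)]),(d1["wrist"],[(273,188),(274,272),(173,271),(165,187)]),
(d1["scene"],[(312.7,255.9),(247.1,253.8),(256.8,204.1),(313.2,204.8)]),(d1["side"],[(208.1,239.1),(244.7,214.6),(292,237.7),(256.3,262.9)])]
W=[]
for s,q in V:
    g=cv2.cvtColor(s["color"],cv2.COLOR_RGB2GRAY)
    q2=cv2.cornerSubPix(g,np.array(q,np.float32).reshape(-1,1,2),(4,4),(-1,-1),(3,50,.01)).reshape(-1,2)
    b=np.linalg.norm(q2-np.array(q),axis=1);print("shift",b.round(1));W.append((s,np.where((b<3)[:,None],q2,q)))
def C(p,X):
    c,s=np.cos(p[2]),np.sin(p[2]);return np.array(X)@np.array([[c,s,0],[-s,c,0],[0,0,1]])+[p[0],p[1],0]
def fit(W):return least_squares(lambda p:np.concatenate([((proj(s,C(p,cor))-q)*np.linalg.norm(np.array(s["R"])@[.6,0,.12]+s["t"])/K(s)[0,0]*1000).ravel() for s,q in W]),[.6,-.02,-.3],loss="soft_l1")
for i,w in enumerate(W): f=fit([w]);print(i,f.x[:2].round(4),np.degrees(f.x[2]).round(2),f.fun.round(1))
f=fit(W);p=f.x;print("all",p[:2],np.degrees(p[2]));print(f.fun.reshape(-1,8).round(1));np.save("case.npy",p)
def red2(s):
    h=cv2.cvtColor(s["color"],cv2.COLOR_RGB2HSV);m=(((h[...,0]<5)|(h[...,0]>175))&(h[...,1]>180)&(h[...,2]>60)).astype(np.uint8)
    n,l,st,ce=cv2.connectedComponentsWithStats(m);i=1+np.argmax(st[1:,4]);return ce[i],st[i]
L=[(d[n],red2(d[n])) for d,n in((d0,"wrist"),(d1,"wrist"),(d1,"scene"),(d1,"side"))]
print([x[1] for x in L]);kn,res=tri([(s,r[0]) for s,r in L]);print("knob",kn,np.round(res,2))
k=C([0,0,-p[2]],kn-[p[0],p[1],0]);print("knob case",k,"r",np.linalg.norm(k-[0,0,.05]))
o=np.array([.67188551,-.00400362,.26154311]);print("tcp case",C([0,0,-p[2]],o-[p[0],p[1],0]))
print("tcp projects to",proj(d1["wrist"],o),proj(d1["scene"],o),proj(d1["side"],o))
print("tube",[C([0,0,-p[2]],onz(d1[n],[q],.17)[0]-[p[0],p[1],0]).round(3) for n,q in(("scene",(193,193)),("side",(299,183)))])
E
python3 m2.py
```

```text
shift [0.9 1.  0.9 1.5]
shift [0.4 3.6 0.4 0.7]
shift [2.5 3.  1.7 0. ]
shift [1.8 1.9 1.2 1.2]
0 [ 0.6057 -0.0233] -16.89 [-0.1  0.   0.2  0.1  0.  -0.2 -0.1  0. ]
1 [ 0.6063 -0.0234] -16.65 [ 0.4 -0.4 -0.6  0.   0.1  0.5  0.1  0. ]
2 [ 0.6082 -0.0239] -16.79 [ 1.3  0.3 -0.1 -3.1  0.  -0.1 -1.2  2.3]
3 [ 0.6055 -0.0227] -15.98 [-0.4  1.4  1.  -0.7 -0.9  0.6  0.4 -1. ]
all [ 0.60605843 -0.02341831] -16.67695032319734
[[ 0.1 -0.   0.6  0.2  0.4  0.2  0.   0.3]
 [ 0.2 -0.3 -0.8  0.1 -0.1  0.5 -0.1  0.1]
 [ 1.3 -1.5  0.1 -4.8  0.  -1.4 -1.3  0.8]
 [-0.5  0.5  1.6 -1.1 -1.1  0.6 -0.7 -1.5]]
[(array([286.78947368, 219.63793103]), array([ 260,  194,   54,   52, 2204], dtype=int32)), (array([218.01582471, 216.99087036]), array([ 194,  195,   48,   46, 1643], dtype=int32)), (array([309.13375796, 197.03609342]), array([297, 185,  25,  25, 471], dtype=int32)), (array([225.87683284, 207.8856305 ]), array([216, 198,  21,  21, 341], dtype=int32))]
knob [0.6281057  0.00801371 0.18431113] [0.33 0.34 0.8  0.92]
knob case [0.01209971 0.03643695 0.18431113] r 0.1396908534553985
tcp case [0.05748673 0.03748881 0.26154311]
tcp projects to [[281.87573514 266.2125856 ]] [[312.13064074 167.40844182]] [[199.93769759 152.50175222]]
tube [array([-0.004, -0.121,  0.17 ]), array([-0.009, -0.115,  0.17 ])]
```

Call:
{"fn": "carry_out", "kwargs": {
  "series": [0,0,45,0,0,0,0,0,0,90,0,0,0,0,0,0,90,0,0,0,0,0,-6,90,0,0,0,0,0,-10,90,0,0,0,0,0,-14,90,0,0,0,0,0,-18,90,0,0,0,0,0,-21,90,0,0,0,0,0,-24,90,0,0,0,0,0,-26,90,0,0,0,0,0,-26,90,0,0,0,0]
}}

```text
time: 2.4
position: [0.6469, 0.0035, 0.1715]
ee_rot: [[0.282, 0.959, 0.0], [0.959, -0.282, 0.0], [0.0, 0.0, -1.0]]
contact_force: [2.9, -0.4, 2.9]
opening: -0.0001
grasp_force: 1.3
```

```bash
cat > look.py <<'E'
import sys,json;from cell import ctrl;from h import *
p=np.load("case.npy");c,s=np.cos(p[2]),np.sin(p[2]);R=np.array([[c,s,0],[-s,c,0],[0,0,1]])
f=lambda X:(R@(np.array(X)-[p[0],p[1],0])*1000).round(1)
def red2(s):
    h=cv2.cvtColor(s["color"],cv2.COLOR_RGB2HSV);m=(((h[...,0]<5)|(h[...,0]>175))&(h[...,1]>180)&(h[...,2]>60)).astype(np.uint8)
    n,l,st,ce=cv2.connectedComponentsWithStats(m);i=1+np.argmax(st[1:,4]);return ce[i],st[i]
d={n:ctrl.snapshot(n) for n in("wrist","scene","side")};L=[(d[n],red2(d[n])) for n in d]
for (n,(q,st)) in zip(d,[l[1] for l in L]):print(n,q.round(1),st)
kn,res=tri([(a,r[0]) for a,r in L]);print("knob case tri",f(kn),np.round(res,1))
# lever-constrained fit: angles from pixel residuals
from scipy.optimize import least_squares
def X(a):
    v=np.array([np.tan(a[0]),-np.tan(a[1]),1]);v=v/np.linalg.norm(v)*.14+[0,0,.05];return R.T@v+[p[0],p[1],0]
g=least_squares(lambda a:np.concatenate([proj(s,X(a))[0]-r[0] for s,r in L]),[0,0],loss="soft_l1");print("fwd,side",g.x.round(3),"knob",f(X(g.x)),g.fun.round(1))
o=ctrl.get_obs();print("t",o["time"],"tcp case",f(o["position"]),"F case",(R@o["contact_force"]).round(1))
if len(sys.argv)>1:
    cv2.imwrite(f"pics/{sys.argv[1]}.png",np.hstack([cv2.resize(d[n]["color"],(400,300))[:,:,::-1] for n in("wrist","scene")]))
E
python3 look.py a2
```

```text
wrist [213.3 272.7] [ 178  245   72   58 3209]
scene [298.3 191.9] [297 188   4   8  22]
side [231. 210.] [221 200  21  21 355]
knob case tri [  1.6  30.6 181. ] [7.5 8.5 4.2]
fwd,side [ 0.003 -0.289] knob [  0.4  40.  184.2] [ 0.   0.8 13.5 -0.8 -1.3  2.2]
t 2.55 tcp case [ 31.5  37.4 171.1] F case [3.1 0.3 2.1]
```

View pics/a2.png

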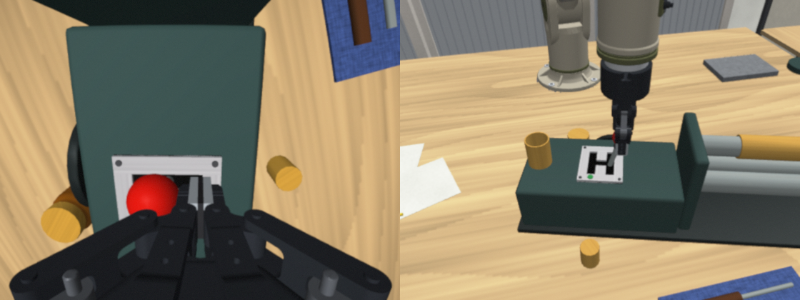

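Call:
{"fn": "carry_out", "kwargs": {
  "series": [0,12,0,0,0,0,0,40,12,0,0,0,0,0,40,12,0,0,0,0,0,40,-31,0,0,0,0,0,40,-31,0,0,0,0,0,30,-31,0,0,0,0,0,25,-31,0,0,0,0,0,20,-31,0,0,0,0,0,15,-31,0,0,0,0,0,10,-31,0,0,0,0,0,10,-31,0,0,0,0,0]
}}

```text
time: 3.65
position: [0.6204, 0.0205, 0.1716]
ee_rot: [[0.284, 0.959, 0.001], [0.959, -0.284, -0.0], [-0.0, 0.001, -1.0]]
contact_force: [0.8, 2.2, 2.5]
opening: 0.0002
grasp_force: 1.2
```

```bash
python3 look.py a3
```

```text
wrist [280.3 348.2] [273 334  15  28 341]
scene [296.5 188.9] [285 177  24  25 462]
side [243.3 206.2] [238 199  12  15 140]
knob case tri [ -1.4  15.7 186.7] [5.  4.1 3.3]
fwd,side [ 0.003 -0.088] knob [  0.4  12.3 189.5] [-0.1 -0.5 -5.6 -1.8 -0.8 -4.6]
t 3.8 tcp case [  0.6  46.7 171. ] F case [0.5 0.9 0.3]
```

Call:
{"fn": "carry_out", "kwargs": {
  "series": [-6,0,0,0,0,0,0,-12,0,0,0,0,0,0,-18,0,0,0,0,0,0,-24,0,0,0,0,0,0,-30,0,0,0,0,0,0,-36,0,0,0,0,0,0,-41,0,0,0,0,0,0,-45,0,0,0,0,0,0,-48,0,0,0,0,0,0,-50,0,0,0,0,0,0,-50,0,0,0,0,0,0]
}}

```text
time: 4.9
position: [0.6057, -0.0265, 0.1709]
ee_rot: [[0.283, 0.959, -0.001], [0.959, -0.283, -0.0], [-0.0, -0.001, -1.0]]
contact_force: [0.9, 1.6, -1.4]
opening: 0.0002
grasp_force: 0.9
```

```bash
python3 look.py a4
```

```text
wrist [280.2 348.2] [273 334  15  28 347]
scene [259.  188.4] [248 177  23  24 440]
side [265.2 193.6] [260 186  12  16 132]
knob case tri [ -1.8 -34.  185.4] [4.9 4.3 2.8]
fwd,side [-0.001  0.292] knob [ -0.2 -40.3 184.1] [-0.1 -1.6 -7.9  0.3  0.5 -2.4]
t 5.05 tcp case [  0.6  -2.8 171. ] F case [ 0.2  1.7 -0.4]
```

Call:
{"fn": "carry_out", "kwargs": {
  "series": [-1,0,0,0,0,0,0,-2,0,0,0,0,0,0,-3,0,0,0,0,0,0,-3,0,0,0,0,0,0]
}}

```text
time: 5.45
position: [0.605, -0.0292, 0.1711]
ee_rot: [[0.282, 0.959, -0.0], [0.959, -0.282, 0.0], [-0.0, -0.0, -1.0]]
contact_force: [0.3, 2.5, -1.3]
opening: 0.0003
grasp_force: 1.3
```

```bash
sed -i 's/^if len/w=[l for l,n in zip(L,d) if n=="scene"][0];g=least_squares(lambda a:proj(w[0],X(a))[0]-w[1][0],[0,0]);print("scene only",g.x.round(3),f(X(g.x)))\nif len/' look.py; python3 look.py a5
```

```text
wrist [280.3 348.3] [273 334  15  28 343]
scene [257.  188.7] [246 177  22  25 433]
side [266.3 193.1] [261 185  11  17 128]
knob case tri [ -1.7 -36.9 185.1] [5.2 4.5 2.9]
fwd,side [-0.     0.317] knob [ -0.  -43.6 183. ] [-0.1 -2.5 -8.3  0.6  0.6 -2.2]
t 5.6 tcp case [  0.7  -5.7 171.3] F case [-0.2  2.  -2.5]
scene only [0.016 0.232] [  2.2 -32.2 186.2]
```

Call:
{"fn": "carry_out", "kwargs": {
  "series": [-0.8,0,0,0,0,0,0,-1.6,0,0,0,0,0,0,-1.6,0,0,0,0,0,0,14,0,0,0,0,0,0,14,-50,0,0,0,0,0,14,-50,0,0,0,0,0,-29,-50,0,0,0,0,0,-29,-50,0,0,0,0,0,-29,-42,0,0,0,0,0,-29,-42,0,0,0,0,0]
}}

```text
time: 6.6
position: [0.5581, -0.0446, 0.1718]
ee_rot: [[0.282, 0.959, 0.001], [0.959, -0.282, 0.0], [0.001, 0.001, -1.0]]
contact_force: [1.0, 0.4, 0.3]
opening: 0.0001
grasp_force: 0.0
```

```bash
python3 look.py a6
```

```text
wrist [375.  274.6] [ 336  243   76   68 3679]
scene [256.1 188.6] [245 176  23  26 453]
side [262.9 191.1] [254 181  19  20 299]
knob case tri [  1.4 -33.2 185.8] [1.9 0.4 1.7]
fwd,side [0.012 0.225] knob [  1.6 -31.2 186.5] [-0.   0.8  1.7 -0.3 -1.9  0.7]
t 6.75 tcp case [-41.  -33.8 171.2] F case [ 0.1 -0.1  0.5]
scene only [0.013 0.241] [  1.8 -33.5 185.9]
```

Call:
{"fn": "carry_out", "kwargs": {
  "series": [0,8,0,0,0,0,0,0,13,0,0,0,0,0,0,18,0,0,0,0,0,0,23,0,0,0,0,0,0,28,0,0,0,0,0,0,33,0,0,0,0,0,0,38,0,0,0,0,0,0,43,0,0,0,0,0,0,47,0,0,0,0,0,0,50,0,0,0,0,0,0,50,0,0,0,0,0]
}}

```text
time: 7.85
position: [0.6048, -0.0593, 0.1709]
ee_rot: [[0.282, 0.959, -0.001], [0.959, -0.282, -0.0], [-0.0, -0.001, -1.0]]
contact_force: [-2.1, 2.1, -2.0]
opening: -0.0002
grasp_force: 1.0
```

```bash
python3 look.py a7
```

```text
wrist [345.4 268.3] [ 310  236   72   67 3660]
scene [253.9 209.4] [242 196  25  27 509]
side [243.3 186.5] [236 178  14  18 220]
knob case tri [ 38.7 -31.7 181.3] [1.2 0.9 0.7]
fwd,side [0.283 0.231] knob [ 38.1 -30.9 181.1] [ 0.2  0.4  1.4 -0.2  0.2  0.8]
t 8.0 tcp case [  9.  -34.8 171.4] F case [-1.6 -0.4 -0.5]
scene only [0.284 0.245] [ 38.1 -32.7 180.7]
```

Call:
{"fn": "carry_out", "kwargs": {
  "series": [0,1.5,0,0,0,0,0,0,3,0,0,0,0,0,0,4,0,0,0,0,0,0,5,0,0,0,0,0,0,6,0,0,0,0,0,0,6,0,0,0,0,0]
}}

```text
time: 8.6
position: [0.6105, -0.061, 0.1713]
ee_rot: [[0.282, 0.959, 0.0], [0.959, -0.282, 0.0], [0.0, 0.0, -1.0]]
contact_force: [-2.9, 0.8, -0.6]
opening: 0.0
grasp_force: 1.1
```

```bash
python3 look.py a8
```

```text
wrist [343.5 266.8] [ 308  234   71   69 3678]
scene [253.9 213.3] [242 200  26  27 517]
side [240.4 186.6] [233 178  15  18 219]
knob case tri [ 44.3 -31.4 179.6] [0.8 0.7 0.7]
fwd,side [0.326 0.236] knob [ 43.7 -31.  179.3] [ 0.2  0.3  0.8 -0.2  0.5  0.6]
t 8.75 tcp case [ 15.  -34.6 171.3] F case [-1.6  0.3 -2.5]
scene only [0.327 0.244] [ 43.8 -32.1 179. ]
```

Call:
{"fn": "carry_out", "kwargs": {
  "series": [0,1,0,0,0,0,0,0,2,0,0,0,0,0,0,2,0,0,0,0,0]
}}

```text
time: 9.05
position: [0.6124, -0.0615, 0.1712]
ee_rot: [[0.282, 0.959, -0.0], [0.959, -0.282, 0.0], [0.0, -0.0, -1.0]]
contact_force: [-2.5, 0.5, -1.1]
opening: -0.0002
grasp_force: 1.1
```

Call:
{"fn": "carry_out", "kwargs": {
  "series": [0,0.7,0,0,0,0,0,0,1.2,0,0,0,0,0,0,1.2,0,0,0,0,0]
}}

```text
time: 9.35
position: [0.6135, -0.0618, 0.1713]
ee_rot: [[0.282, 0.959, -0.0], [0.959, -0.282, 0.0], [0.0, -0.0, -1.0]]
contact_force: [-1.8, 0.5, -1.1]
opening: -0.0001
grasp_force: 1.1
```

```bash
python3 look.py a9
```

```text
wrist [342.7 266. ] [ 307  233   71   70 3689]
scene [254.  215.5] [242 202  26  27 515]
side [239.2 186.5] [232 178  14  18 219]
knob case tri [ 47.2 -31.2 178.7] [0.8 0.5 0.7]
fwd,side [0.349 0.238] knob [ 46.6 -31.1 178.3] [ 0.2  0.2  0.5 -0.2  0.5  0.6]
t 9.5 tcp case [ 18.1 -34.6 171.3] F case [-3.4  0.8 -1.1]
scene only [0.35  0.243] [ 46.8 -31.7 178.1]
```

Call:
{"fn": "carry_out", "kwargs": {
  "series": [0,-10,0,0,0,0,0,0,-40,0,0,0,0,0,0,-40,-40,0,0,0,0,0,-40,-80,0,0,0,0,0,-40,-80,0,0,0,0,0,-40,-80,0,0,0,0]
}}

```text
time: 10.1
position: [0.5758, -0.0507, 0.2532]
ee_rot: [[0.283, 0.959, 0.005], [0.959, -0.283, -0.0], [0.001, 0.004, -1.0]]
contact_force: [1.0, -0.3, -1.0]
opening: -0.0
grasp_force: 0.0
```

```bash
python3 look.py a10
```

```text
wrist [375.1 213.5] [ 352  191   47   46 1714]
scene [254.  215.5] [242 203  26  26 512]
side [240.8 186.5] [232 178  19  18 272]
knob case tri [ 46.2 -32.2 178.3] [0.4 0.8 1. ]
fwd,side [0.346 0.244] knob [ 46.2 -32.  178.2] [ 0.1  0.2 -0.1 -0.5 -0.5  0.5]
t 10.25 tcp case [-22.4 -35.  250.3] F case [-0.7  0.6  0.4]
scene only [0.351 0.243] [ 46.9 -31.7 178. ]
```

View pics/a10.png

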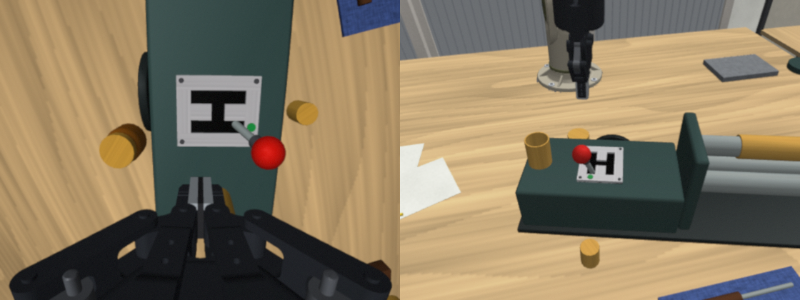

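The lever stands in the far right slot by the green dot: knob at (268,152) in the wrist half and (582,154) in the scene half. The tube, jar and slug are in place and the hand is clear, so I am handing in.

```bash
python3 -c "
from cell import ctrl
print(ctrl.job_done())"
```

```text
the job is handed in; nothing more can be done
None
```

The lever is in third, at about 0.35 rad forward and 0.24 rad right by the cameras. The tube, jar and slug look undisturbed in the last picture, the arm is clear, and I handed the job in at about 10 s; no verdict came back.

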